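Seat the reference disc in the reader and start the check

ROBOT

A 6-joint arm with a two-finger parallel gripper is mounted at the origin on the work surface. World frame = base frame: x ahead of the robot, y to its left, z up, the work surface at z = 0. Lengths are in mm, angles in rad, forces in N, time in s.
With the tool pointing down it reaches from about 275 to 825 mm from the base axis. Payload 4.9 kg.
Tool frame: the origin (TCP) lies between the finger pads; the fingertips stand 8 mm ahead of it and the grasp point (between the pads) lies 11 mm behind it; y points along the fingers, x is the direction in which the jaws open and shut, and the axes are right-handed (so a half turn about y gives the same grasp; the last joint's range is limited). The gripper opens to 85 mm and grips with 20 to 120 N. Pads are 22 mm wide; open, the fingers measure 114 mm over their backs; the gripper's body (76 mm by 85 mm) begins 54 mm behind the grasp point. The pads swing forward as they close: fully open they stand 13 mm farther back than shut.
Start: joints at [1.05, 0.326, -0.193, 1.052, 0, 1.437], TCP at [207.471, 509.386, 239.281] pointing down, gripper open.
Joint ranges: [-2.65, 2.65], [-0.97, 1.79], [-1.3, 1.35], [-1.93, 2.1], [-1.47, 1.37], [-3.14, 3.14]. Speed limits (rad/s): [2.57, 2.57, 3.14, 3.14, 3.14, 3.14].

INTERFACE

Orientations are given as a unit quaternion [w, x, y, z].
In Python, from rig import monitor, eyes, finish_job, look_for, place_of gives the robot as it stands.
- The arm moves only by the shell command python3 -m pendant 'ROWS' [FORCE]. ROWS is JSON, a list of rows, each an object of numbers: "grip": the opening, from 0 (shut) to 1 (fully open); "tx", "ty", "tz": the shift along the world's x, y, z in m; "turn": the turn about the world's z in degrees. A call has 1 to 5 rows; each row shifts and turns the commanded pose from where the row before left it; what a row does not reach is not made up. A row lasts 1/8 s, in which the tool goes at most 62.5 mm and 10.7 degrees, less where a joint would pass 70% of its speed; a pose out of reach is approached as far as the arm can. A call is refused whole if a number of a shift passes 0.0625 or a number of a turn 10.7, either way. A call with a gripper value outside its range is refused whole. The fingers move at their own pace and stop on an object; FORCE is the grip in N (left out, the last holds). Time passes only in rows, so rows that do not move let the fingers close. It gives the time, the measured TCP pose, the force and the opening at its end, in the units of the state.
- monitor.sense(): the state, without advancing time (a new reading comes with each control period).
- eyes.get_image(name): name is "scene" or "side" or "wrist"; returns the picture (400x640x3 uint8, red, green, blue); there is no depth.
- eyes.camera_model(name): a dict with "camera_matrix" (3x3 intrinsics, pixels), "world_from_camera" (4x4, takes a point from camera to world coordinates); the wrist camera has in their place "hand_eye" (4x4, takes a point from camera to tool coordinates, whose origin is the TCP and whose axes are the tool frame's). Camera axes: x right, y down, z forward; pixel columns grow to the right and rows downward; lengths in mm; the calibration is good to about 2 mm. A picture is of the moment at which its call begins: read the wrist's pose just before it. camera_model takes no time and is no camera call.
- finish_job(): hands the job in, once; it reports no verdict.
Trained networks look in the newest picture that a camera, given by its name, has taken for a name from the list of things; names that differ only in an ending like _2 or _b are one class to them, and where a whole thing is asked for, a point or a joint stands for the part that bears it (a point fixed in the world has none). Each returns a list of dicts, best first, with "score" (0 to 1); they miss things now and then, are a little off and sometimes report something else, mostly with a low value. They report only what shows in the picture. A call takes as long as a camera call. They do not tell look-alikes from the thing itself.
- look_for(name, camera): "at" ([x, y, z] in mm, in the coordinates of the camera as it stood for that picture, good to about 4 mm: the middle of the surface that is visible of it).
- place_of(name, camera): "at" ([x, y, z] in mm, in the coordinates of the camera as it stood for that picture, good to about 4 mm: a listed point, or the origin of a listed thing).
The state is a dict: "time_s": time; "joints": joint angles; "dq": joint speeds; "joint_torque": joint torques, N m; "tool_pos": TCP position; "tool_rot": TCP orientation; "force": force on the tool from outside, world axes, zero at the start; "wrist_torque": the same for the moment, N m; "opening": opening from 0.0 (shut) to 1.0 (fully open).
Only numpy, scipy, OpenCV 4.12 (cv2) and the standard library are available. Lean on these libraries where they do the work, as an engineer would, in place of code of your own. Each camera call takes 0.05 s, during which the arm holds its last target. There are 200 camera calls.

TASK

Push the loose white reference disc across the reader's deck with the fingertips until it drops over the rim into the round recess and lies flat and flush there; slide it only, never pick it up. Then, with the disc seated and not before, press the square start key all the way down and let it spring back. Leave the specimen pot on the deck and the things standing around the reader where they are.

Things in the scene. Friction and masses are not known exactly. Their poses are not given: they have to be found in the camera images.
- reader: Bench-top reader, fixed. Its flat grey deck (the recess has a black floor) is 200 x 270 mm (x by y) and 30 mm above the bench, with no lip. Origin on the bench under the deck's centre; z up; +x points to the white raised console (70 mm in x, 270 mm in y, 45 mm above the bench) which adjoins the deck's +x edge (from 100 to 170 mm). The deck carries the recess at x = -30 mm, y = 0 and the start key at x = +60 mm, y = 0. It stands on the bench turned up to 0.45 rad either way.
- recess (a point): Centre of the floor of the round recess in the deck: 48 mm in diameter, 6 mm deep (floor 24 mm, rim 30 mm above the bench), 1 mm chamfer at its rim. Axes as the reader's.
- disc: Loose white ceramic reference disc, 44 mm in diameter, 6 mm thick, 28 to 60 g, lying flat on the deck 60 to 105 mm from the recess's centre, to its -y or +y side in the reader's frame (the pot stands on the other side). Origin at the centre of its underside, z its axis. In the recess it has 2 mm of play all round, and its top is flush with the deck.
- start_key (a joint): Travel of the start key, m: 0 released, 0.005 fully down. A spring returns it; it starts to move at about 1 N and takes about 4.5 N fully down.
- key_top (a point): Centre of the top of the start key: a white square key 26 x 26 mm whose top stands 10 mm above the deck (40 mm above the bench) when released. It is pressed straight down.
- pot: Bystander: capped specimen pot, 37 mm in diameter, 45 mm tall, loose, standing on the deck on the other side of the recess from the disc. Origin at the centre of its underside.
- rack: Bystander: loose white tube rack with short capped tubes, 220 x 100 mm, 100 mm tall over the caps, on the bench to the robot's left (+y). Origin at the centre of its underside.
- beaker: Bystander: clear beaker with three capped tubes, 84 mm in diameter, about 105 mm tall, loose on the bench to the robot's right (-y). Origin at the centre of its underside.
- scanner: Bystander: hand-held scanner lying on the bench to the robot's right (-y), about 195 x 68 mm, 54 mm tall, loose. Origin on the bench under its middle, x along it towards its head.
There are look-alikes about, which are no part of the job. Of the things that look like the disc, the smaller one is meant.

How it is judged (in metres and radians):
On the way, in this order (a step that is already met when the one before it is completed fails the run):
1. the disc lies flat and flush in the recess (horizontal distance between disc and recess below 0.005 m and z of disc in the frame of recess below 0.0015 m and angle between disc's own z axis and vertical below 0.06 rad), for 0.2 s.
2. the start key is pressed all the way down (value of joint start_key above 0.0042 m), for 0.05 s.
At the end, for the whole second after the job is handed in: The disc lies at rest in the recess: within 5 mm of its centre, within 1.5 mm of its floor, tilted less than 0.06 rad; and the start key, after being pressed past 4.2 mm with the disc seated, is back up (below 1 mm) (all of step 1 and linear speed of disc below 0.02 m/s and value of joint start_key below 0.001 m); the robot touches nothing.
It fails at once if the disc is lifted more than 8 mm off the deck (z of disc in the frame of recess above 0.014 m).
It fails at once if the disc is pushed off the deck (z of disc in the frame of recess below -0.008 m).
It fails at once if the start key is pressed before the disc is in its recess (value of joint start_key above 0.003 m and (horizontal distance between disc and recess above 0.006 m or z of disc in the frame of recess above 0.002 m)).
It fails at once if the specimen pot is moved more than 15 mm or tipped (distance of pot from where it was at the start of the episode above 0.015 m or angle between pot's own z axis and vertical above 0.4 rad).
It fails at once if the rack, beaker or scanner is moved more than 20 mm (distance of any of rack, beaker, scanner from where it was at the start of the episode above 0.02 m).
It also fails if it takes over 54 s, if anything falls off the work surface, if the arm or the gripper's body presses on something with over 40 N, if the wrist force passes 120 N, or if a joint passes its speed limit or range.

## Working session

There is one attempt and no reset: what is moved stays moved. The work goes in short steps, Python scripts to look and compute and a shell command to move; the robot and the scene stay as the last step left them, time stands still between calls to the robot, and variables do not carry over. Pictures are saved under pics/ and viewed, on a budget of 10 in all, crops included, one or two more only if the job needs it, and the job is handed in when it is done.

```bash
mkdir -p pics; cat > h.py <<'E'
import numpy as np,cv2
from rig import monitor,eyes,look_for,place_of
from scipy.spatial.transform import Rotation as R
def snap(cam):
    s=monitor.sense(); im=eyes.get_image(cam); m=eyes.camera_model(cam)
    K=np.array(m["camera_matrix"])
    if cam=="wrist":
        q=s["tool_rot"];T=np.eye(4);T[:3,:3]=R.from_quat([q[1],q[2],q[3],q[0]]).as_matrix();T[:3,3]=s["tool_pos"]
        T=T@np.array(m["hand_eye"])
    else: T=np.array(m["world_from_camera"])
    return im,K,T
def save(im,n): cv2.imwrite("pics/"+n,im[:,:,::-1])
def w(T,p): return (T@np.r_[p,1])[:3]
def proj(K,T,p):
    c=np.linalg.inv(T)@np.r_[p,1]; u=K@c[:3]; return u[:2]/u[2]
def ray(K,T,uv,z):
    d=T[:3,:3]@np.linalg.solve(K,[uv[0],uv[1],1]); o=T[:3,3]; return o+d*(z-o[2])/d[2]
E
python3 - <<'E'
from h import *
ims=[]
for cam in("scene","side"):
    im,K,T=snap(cam); save(im,cam+"0.png")
    for n in("reader","recess","disc","key_top","pot","rack","beaker","scanner"):
        for d in place_of(n,cam)[:4]:
            p=w(T,d["at"]); print(cam,n,round(d["score"],2),p.round(),proj(K,T,p).round())
print(monitor.sense())
E
```

```text
scene reader 0.74 [549.   1.  -7.] [308. 206.]
scene recess 0.61 [520.  -0.  25.] [313. 196.]
scene recess 0.31 [610.  10.  43.] [297. 212.]
scene disc 0.55 [365.  73.   0.] [356. 183.]
scene disc 0.5 [498.  81.  33.] [335. 203.]
scene key_top 0.36 [606.   8.  43.] [298. 211.]
scene pot 0.61 [532. -89.  31.] [291. 183.]
scene rack 0.88 [532. 488.   4.] [429. 287.]
scene beaker 0.96 [ 575. -447.   -1.] [213. 144.]
scene beaker 0.41 [494.  83.  34.] [336. 203.]
scene scanner 0.87 [ 372. -447.   -1.] [251. 113.]
side reader 0.55 [551.  -0.  -2.] [319. 216.]
side recess 0.73 [518.  -3.  23.] [308. 212.]
side recess 0.2 [ 577. -445.    1.] [371. 355.]
side disc 0.71 [371.  69.  -3.] [256. 207.]
side disc 0.7 [492.  80.  30.] [294. 192.]
side key_top 0.64 [609.   6.  42.] [338. 201.]
side pot 0.68 [535. -90.  35.] [320. 231.]
side rack 0.69 [529. 487.   3.] [285. 121.]
side beaker 0.78 [ 572. -443.   -2.] [368. 355.]
side scanner 0.84 [ 371. -446.   -1.] [282. 373.]
{'time_s': 0.9, 'joints': array([ 1.04977890e+00,  3.26195947e-01, -1.92593947e-01,  1.05197940e+00,
       -4.35167783e-05,  1.43661230e+00]), 'dq': array([-0.00135083, -0.00115696,  0.00085057, -0.00140542, -0.00133076,
       -0.00046712]), 'joint_torque': array([ 3.84525838e-04, -4.43308675e+01,  2.62763196e+01,  7.54906341e-04,
       -3.90295600e-04, -2.54304311e-08]), 'tool_pos': array([207.49867233, 509.3861146 , 239.28534731]), 'tool_rot': array([-0.58677354,  0.58679269,  0.39458549, -0.39455474]), 'force': array([ 0.22648576, -0.45926946, -0.52301634]), 'wrist_torque': array([ 0.00728029,  0.02679157, -0.01912964]), 'opening': 1.0004946906486152}
```

View pics/scene0.png

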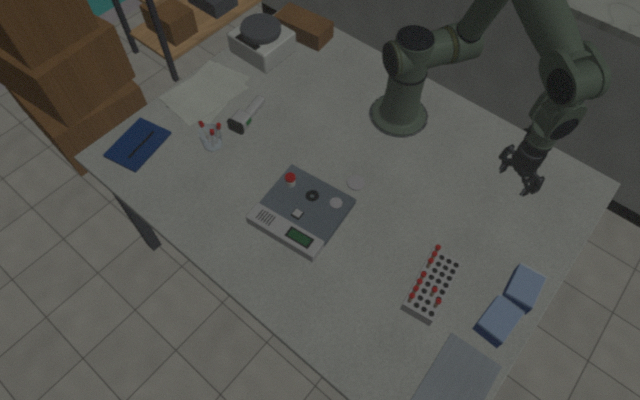

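View pics/side0.png

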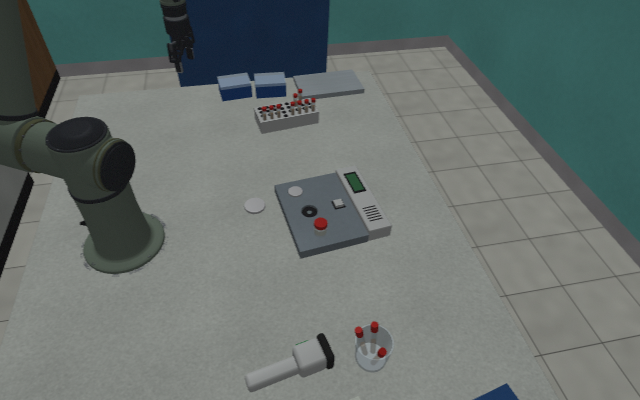

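Disc look-alikes: the white disc on the bench at scene (356,183) and side (256,207), which looks larger; and the white disc on the deck at scene (335,203) and side (294,192), which is smaller. I choose the one on the deck, at about (495, 80). The pot is on the -y side, at side (320,228), and the key is at side (338,203). I'll go above the disc and check from close by.

```bash
python3 -m pendant '[{"tx":0.034,"ty":-0.05,"turn":-10.2,"grip":0.3},{"tx":0.034,"ty":-0.05,"turn":-10.2,"grip":0.3},{"tx":0.034,"ty":-0.05,"turn":-10.2,"grip":0.3},{"tx":0.034,"ty":-0.05,"turn":-10.2,"grip":0.3},{"tx":0.034,"ty":-0.05,"turn":-10.2,"grip":0.3}]' 20
python3 -m pendant '[{"tx":0.036,"ty":-0.05,"grip":0.3},{"tx":0.036,"ty":-0.05,"grip":0.3},{"tx":0.036,"ty":-0.05,"grip":0.3},{"grip":0.3},{"grip":0.3}]'
python3 - <<'E'
from h import *
im,K,T=snap("wrist"); save(im,"w1.png")
s=monitor.sense(); print(s["tool_pos"],s["tool_rot"],s["opening"],s["force"]); print(eyes.camera_model("wrist")["hand_eye"])
for n in("recess","disc","key_top","pot"):
    for d in place_of(n,"wrist")[:3]:
        p=w(T,d["at"]); print(n,round(d["score"],2),p.round(1),proj(K,T,p).round())
E
```

```text
[207.49259553 509.3986236  239.30907934] [ 0.58679078 -0.58677559 -0.39459395  0.39454606] 0.9997110762891724 [ 0.17586576 -1.3514707   0.30589233]
[[ 9.99999862e-01 -2.67747794e-06  5.25608824e-04 -2.18547644e-01]
 [-5.02507091e-04 -2.98117942e-01  9.54528910e-01 -1.34774357e+02]
 [ 1.54137691e-04 -9.54529042e-01 -2.98117903e-01  7.65827537e+01]
 [ 0.00000000e+00  0.00000000e+00  0.00000000e+00  1.00000000e+00]]$[0]: bad value
$[0]: bad value
```

View pics/w1.png

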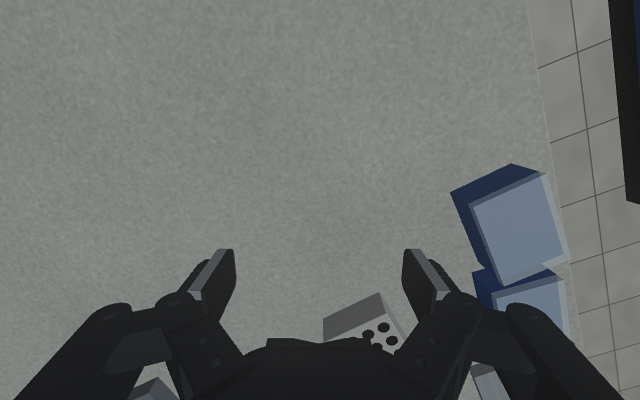

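The rows were refused, probably because every row must carry all the fields. Nothing has moved: the picture shows only the bench, with the finger pads at (220,270) and (415,270). The camera sits on the tool's +z side, so I'll turn the other way (+129°) to see ahead of the fingers while pushing.

```bash
python3 -m pendant '[{"tx":0.022,"ty":-0.032,"tz":0,"turn":10.2,"grip":0.3},{"tx":0.022,"ty":-0.032,"tz":0,"turn":10.2,"grip":0.3},{"tx":0.022,"ty":-0.032,"tz":0,"turn":10.2,"grip":0.3},{"tx":0.022,"ty":-0.032,"tz":0,"turn":10.2,"grip":0.3},{"tx":0.022,"ty":-0.032,"tz":0,"turn":10.2,"grip":0.3}]' 20
```

```text
time_s: 1.78
tool_pos: [318.1, 348.4, 239.4]
tool_rot: [-0.358, 0.358, 0.61, -0.61]
force: [0.1, 1.7, 0.3]
opening: 0.302
```

```bash
python3 -m pendant '[{"tx":0.022,"ty":-0.029,"tz":0,"turn":9.7,"grip":0.3},{"tx":0.022,"ty":-0.029,"tz":0,"turn":9.7,"grip":0.3},{"tx":0.022,"ty":-0.029,"tz":0,"turn":9.7,"grip":0.3},{"tx":0.022,"ty":-0.029,"tz":0,"turn":9.7,"grip":0.3},{"tx":0.022,"ty":-0.029,"tz":0,"turn":9.7,"grip":0.3}]'
python3 -m pendant '[{"tx":0.02,"ty":-0.029,"tz":0,"turn":9.7,"grip":0.3},{"tx":0.019,"ty":-0.028,"tz":-0.03,"turn":9.7,"grip":0.3},{"tx":0.018,"ty":-0.028,"tz":-0.03,"turn":9.7,"grip":0.3},{"tx":0,"ty":0,"tz":0,"turn":0,"grip":0.3},{"tx":0,"ty":0,"tz":0,"turn":0,"grip":0.3}]'
python3 - <<'E'
from h import *
im,K,T=snap("wrist"); save(im,"w2.png")
s=monitor.sense(); q=s["tool_rot"]; print(s["tool_pos"],R.from_quat([q[1],q[2],q[3],q[0]]).as_matrix().round(3)[:,0],s["opening"],s["force"])
for n in("recess","disc","key_top","pot"):
    for d in place_of(n,"wrist")[:3]:
        p=w(T,d["at"]); print(n,round(d["score"],2),p.round(1),proj(K,T,p).round())
E
```

```text
time_s: 2.4
tool_pos: [428.2, 203.4, 239.4]
tool_rot: [-0.076, 0.076, 0.703, -0.703]
force: [0.6, 0.1, -0.3]
opening: 0.299
time_s: 3.02
tool_pos: [484.4, 119.6, 179.6]
tool_rot: [0.101, -0.101, 0.7, -0.7]
force: [0.1, 0.4, 0.2]
opening: 0.3
[484.56155393 119.96347417 180.02752556] [-0.959 -0.283 -0.001] 0.2988601914879458 [-0.35962953  0.02166971  0.24586401]
recess 0.61 [523.   -5.7  24.1] [316.  45.]
disc 0.95 [490.4  76.   31.2] [325. 143.]
disc 0.6 [366.5  69.9   3.7] [434. 167.]
key_top 0.57 [605.9   5.3  40.5] [218.  23.]
```

View pics/w2.png

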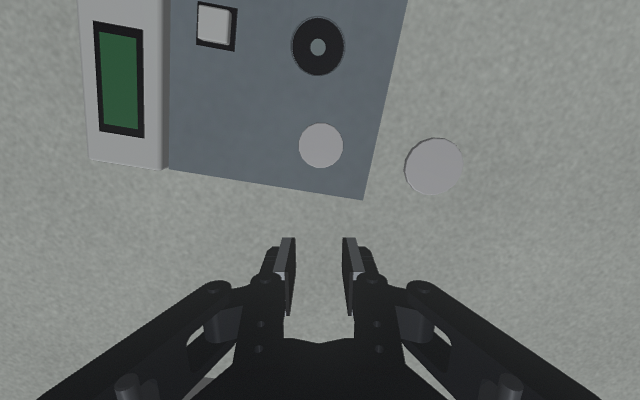

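The deck disc at (321,146) is smaller than the bench one at (434,166), so the choice is confirmed. The recess is at (318,46) and the key at (214,25). Next I'll locate them precisely by rays.

```bash
cat >> h.py <<'E'
def blob(mask,uv):
    n,l,st,c=cv2.connectedComponentsWithStats(mask.astype(np.uint8)); u,v=map(int,uv); k=l[v,u]
    cn=max(cv2.findContours((l==k).astype(np.uint8),cv2.RETR_EXTERNAL,cv2.CHAIN_APPROX_NONE)[0],key=len)
    return cv2.fitEllipse(cn)
E
python3 - <<'E'
from h import *
im,K,T=snap("wrist"); g=im.max(2).astype(int)
print(g[146,321],g[46,300],g[100,318],g[25,214],g[166,434])
d=blob(g>(g[146,321]+g[100,318])//2,(321,146)); r=blob(g<60,(300,46))
print(d,r)
P=ray(K,T,d[0],36);Q=ray(K,T,r[0],30); k=ray(K,T,(214,25),40)
print(P,Q,k,"dir",np.degrees(np.arctan2(*(Q-P)[1::-1])),np.linalg.norm(Q-P))
E
```

```text
149 36 107 152 148
((321.15533447265625, 144.77317810058594), (43.08143997192383, 43.65037155151367), 26.724145889282227) ((318.6574401855469, 46.04815673828125), (50.161739349365234, 56.32283020019531), 179.03981018066406)
[493.89838232  78.84948156  36.        ] [520.86787697  -3.59625032  30.        ] [609.84007113   7.95737996  40.        ] dir -71.8861403123831 86.95201174881022
```

```bash
python3 -m pendant '[{"tx":-0.002,"ty":-0.005,"tz":-0.04,"turn":1.7,"grip":0.3},{"tx":0,"ty":0,"tz":-0.04,"turn":0,"grip":0.3},{"tx":0,"ty":0,"tz":-0.04,"turn":0,"grip":0.3},{"tx":0,"ty":0,"tz":-0.014,"turn":0,"grip":0.3},{"tx":0,"ty":0,"tz":0,"turn":0,"grip":0.3}]'
python3 -m pendant '[{"tx":0,"ty":0,"tz":-0.002,"turn":0,"grip":0.3},{"tx":0,"ty":0,"tz":-0.002,"turn":0,"grip":0.3},{"tx":0,"ty":0,"tz":-0.002,"turn":0,"grip":0.3},{"tx":0,"ty":0,"tz":0,"turn":0,"grip":0.3}]'
python3 - <<'E'
from h import *
im,K,T=snap("wrist"); save(im,"w3.png")
E
```

```text
time_s: 3.95
tool_pos: [482.1, 114.6, 45.1]
tool_rot: [0.111, -0.112, 0.698, -0.698]
force: [-0.2, 0.6, 0.3]
opening: 0.298
time_s: 4.45
tool_pos: [482.5, 114.4, 39.5]
tool_rot: [-0.112, 0.111, -0.698, 0.698]
force: [0.4, -0.1, 0.2]
opening: 0.303
```

View pics/w3.png

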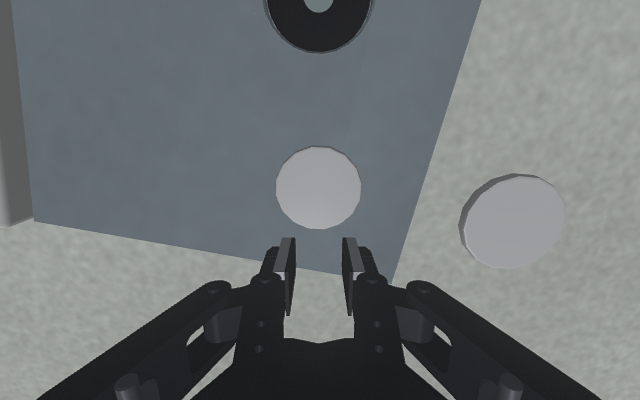

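The disc at (319,187) is centred between the pads (295 and 342), with the recess straight ahead at (318,~10). Next I'll feel for the deck.

```bash
for i in 1 2; do python3 -m pendant '[{"tx":0,"ty":0,"tz":-0.001,"turn":0,"grip":0.3},{"tx":0,"ty":0,"tz":-0.001,"turn":0,"grip":0.3},{"tx":0,"ty":0,"tz":0,"turn":0,"grip":0.3}]' | egrep 'pos|force'; done
```

```text
tool_pos: [482.6, 114.4, 37.9]
force: [-2.5, -0.2, 7.2]
tool_pos: [482.6, 114.4, 37.8]
force: [-8.0, -1.7, 28.8]
```

```bash
python3 -m pendant '[{"tx":0,"ty":0,"tz":0.0045,"turn":0,"grip":0.3},{"tx":0,"ty":0,"tz":0,"turn":0,"grip":0.3},{"tx":0.001,"ty":-0.003,"tz":0,"turn":0,"grip":0.3},{"tx":0.0015,"ty":-0.0048,"tz":0,"turn":0,"grip":0.3},{"tx":0.0015,"ty":-0.0048,"tz":0,"turn":0,"grip":0.3}]'
for i in 1 2; do python3 -m pendant '[{"tx":0.0016,"ty":-0.0048,"tz":0,"turn":0,"grip":0.3},{"tx":0.0016,"ty":-0.0048,"tz":0,"turn":0,"grip":0.3},{"tx":0.0016,"ty":-0.0048,"tz":0,"turn":0,"grip":0.3},{"tx":0.0016,"ty":-0.0048,"tz":0,"turn":0,"grip":0.3},{"tx":0,"ty":0,"tz":0,"turn":0,"grip":0.3}]' |egrep 'pos|force';done
python3 - <<'E'
from h import *
im,K,T=snap("wrist"); save(im,"w4.png")
E
```

```text
time_s: 5.88
tool_pos: [486.4, 101.4, 39.5]
tool_rot: [0.111, -0.112, 0.698, -0.698]
force: [-0.7, 0.5, 0.8]
opening: 0.3
tool_pos: [493.1, 82.2, 39.8]
force: [0.0, 0.4, 0.1]
tool_pos: [499.5, 63.0, 39.8]
force: [0.2, 0.8, 0.1]
```

View pics/w4.png

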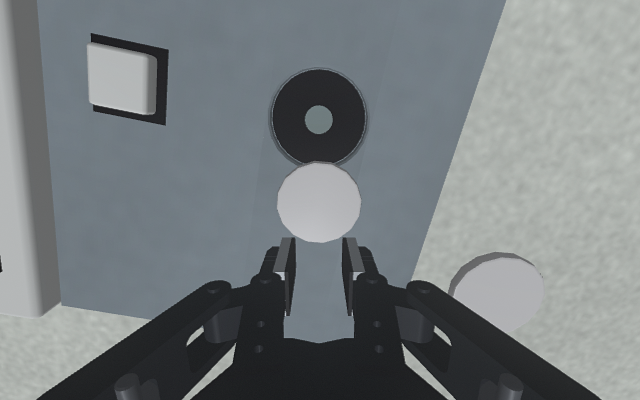

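The disc at (319,202) is nestled against the tips and the recess at (319,119) is straight ahead, about 44 mm further on. Pushing on.

```bash
for i in 1 2; do python3 -m pendant '[{"tx":0.0013,"ty":-0.0039,"tz":0,"turn":0,"grip":0.3},{"tx":0.0013,"ty":-0.0039,"tz":0,"turn":0,"grip":0.3},{"tx":0.0013,"ty":-0.0039,"tz":0,"turn":0,"grip":0.3},{"tx":0.0013,"ty":-0.0039,"tz":0,"turn":0,"grip":0.3},{"tx":0.0009,"ty":-0.0028,"tz":0,"turn":0,"grip":0.3}]' |egrep 'pos|force';done
python3 - <<'E'
from h import *
im,K,T=snap("wrist"); save(im,"w5.png")
E
```

```text
tool_pos: [505.5, 44.7, 39.8]
force: [-1.0, 0.5, -0.4]
tool_pos: [511.6, 26.3, 39.8]
force: [-0.3, -0.1, 0.6]
```

View pics/w5.png

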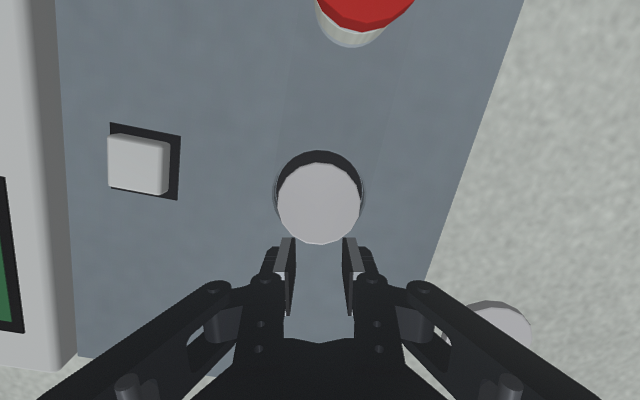

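The disc at (319,203) overlaps most of the recess, whose visible crescent is at (319,157). It needs about 5 mm more.

```bash
python3 -m pendant '[{"tx":0.0006,"ty":-0.0019,"tz":0,"turn":0,"grip":0.3},{"tx":0.0006,"ty":-0.0019,"tz":0,"turn":0,"grip":0.3},{"tx":0.0006,"ty":-0.0019,"tz":0,"turn":0,"grip":0.3},{"tx":0.0003,"ty":-0.001,"tz":0,"turn":0,"grip":0.3},{"tx":0,"ty":0,"tz":0,"turn":0,"grip":0.3}]'
python3 - <<'E'
from h import *
im,K,T=snap("wrist"); save(im,"w6.png")
E
```

```text
time_s: 9.1
tool_pos: [513.6, 19.8, 39.8]
tool_rot: [0.111, -0.111, 0.698, -0.698]
force: [0.4, -0.8, -0.3]
opening: 0.305
```

View pics/w6.png

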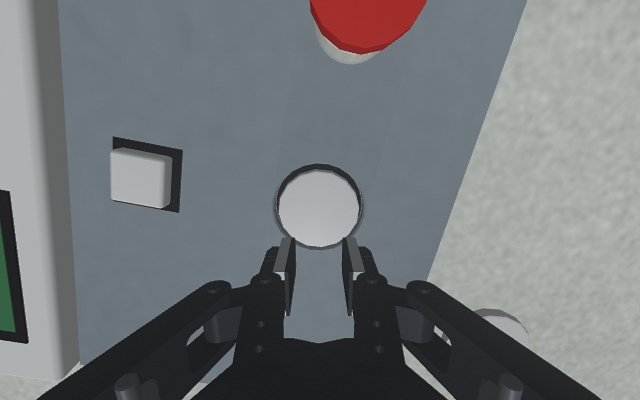

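The disc now sits inside the rim with an even dark ring at (319,208), so it has dropped. I'll lift, shut the fingers, go over the key and re-measure.

```bash
python3 -m pendant '[{"tx":0,"ty":0.004,"tz":0.02,"turn":0,"grip":0.3},{"tx":0.02,"ty":0,"tz":0.04,"turn":0,"grip":0},{"tx":0.026,"ty":0,"tz":0.02,"turn":0,"grip":0},{"tx":0,"ty":0,"tz":0,"turn":0,"grip":0},{"tx":0,"ty":0,"tz":0,"turn":0,"grip":0}]' 20
python3 - <<'E'
from h import *
im,K,T=snap("wrist"); save(im,"w7.png")
s=monitor.sense();print(s["tool_pos"],s["opening"])
for n in("recess","disc","key_top"):
    for d in place_of(n,"wrist")[:2]:
        p=w(T,d["at"]); print(n,round(d["score"],2),p.round(1),proj(K,T,p).round())
E
```

```text
time_s: 9.78
tool_pos: [557.9, 24.1, 118.7]
tool_rot: [0.111, -0.112, 0.698, -0.698]
force: [-0.7, -0.2, -0.1]
opening: 0.001
[557.42388197  24.09955921 118.35877121] 0.001274456411122167
disc 0.81 [367.1  69.8   3.7] [482. 292.]
disc 0.67 [515.9  -3.6  27.3] [377. 188.]
key_top 0.79 [608.7   8.2  38.9] [261. 170.]
```

View pics/w7.png

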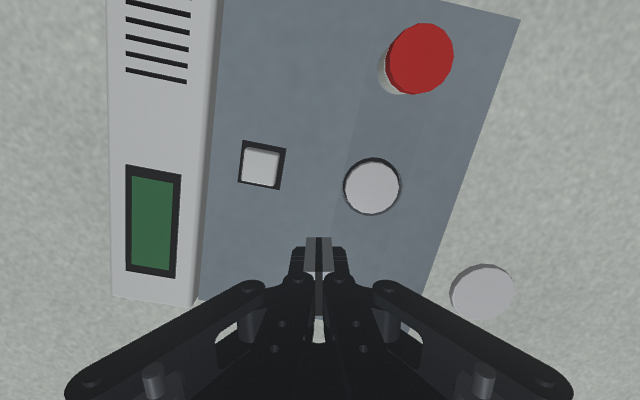

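The disc lies inside the rim all round at (372,187); the key is at (261,167).

```bash
python3 - <<'E'
from h import *
im,K,T=snap("wrist"); g=im.max(2).astype(int)
d=blob(g>128,(372,187)); r=blob(g<60,(372-28,187)); k=blob(g>128,(261,167))
print(d,r,k); print(ray(K,T,d[0],30),ray(K,T,r[0],30),ray(K,T,k[0],40),monitor.sense()["tool_pos"])
E
```

```text
((371.6629638671875, 187.73385620117188), (49.118507385253906, 52.72945022583008), 62.921180725097656) ((370.9752197265625, 186.48194885253906), (53.600135803222656, 57.149845123291016), 46.628662109375) ((259.1156311035156, 167.41156005859375), (35.45292663574219, 38.85442352294922), 121.06919860839844)
[520.98399527  -3.28624688  30.        ] [521.89402071  -4.0915106   30.        ] [610.31401483   6.28425049  40.        ] [558.37025105  23.9930685  118.91965754]
```

The disc is seated: 1.2 mm off centre, and the size ratio 0.916 matches 44/48 at rim height. Going over the key.

```bash
python3 -m pendant '[{"tx":0.026,"ty":-0.0083,"tz":0,"turn":0,"grip":0},{"tx":0.026,"ty":-0.0083,"tz":0,"turn":0,"grip":0},{"tx":0,"ty":0,"tz":-0.04,"turn":0,"grip":0},{"tx":0,"ty":0,"tz":-0.024,"turn":0,"grip":0},{"tx":0,"ty":0,"tz":0,"turn":0,"grip":0}]'
python3 -m pendant '[{"tx":0,"ty":0,"tz":-0.002,"turn":0,"grip":0},{"tx":0,"ty":0,"tz":-0.002,"turn":0,"grip":0},{"tx":0,"ty":0,"tz":-0.001,"turn":0,"grip":0},{"tx":0,"ty":0,"tz":0,"turn":0,"grip":0}]'
python3 -m pendant '[{"tx":0,"ty":0,"tz":-0.001,"turn":0,"grip":0},{"tx":0,"ty":0,"tz":-0.001,"turn":0,"grip":0},{"tx":0,"ty":0,"tz":0,"turn":0,"grip":0}]'
```

```text
time_s: 10.65
tool_pos: [609.1, 7.5, 53.4]
tool_rot: [0.11, -0.113, 0.699, -0.698]
force: [-0.7, 0.3, 0.6]
opening: 0.002
time_s: 11.15
tool_pos: [611.8, 7.3, 51.2]
tool_rot: [-0.112, 0.111, -0.698, 0.698]
force: [0.4, 0.2, 0.2]
opening: 0.0
time_s: 11.52
tool_pos: [611.4, 7.3, 48.6]
tool_rot: [0.111, -0.112, 0.698, -0.698]
force: [0.1, 0.2, 0.1]
opening: 0.0
```

```bash
for i in 1 2 3 4; do python3 -m pendant '[{"tx":0,"ty":0,"tz":-0.001,"turn":0,"grip":0},{"tx":0,"ty":0,"tz":-0.001,"turn":0,"grip":0},{"tx":0,"ty":0,"tz":0,"turn":0,"grip":0}]'|egrep 'pos|force';done
```

```text
tool_pos: [611.6, 7.3, 46.9]
force: [-0.4, 0.7, 1.3]
tool_pos: [611.7, 7.3, 44.9]
force: [-0.1, 0.8, 3.2]
tool_pos: [611.7, 7.3, 43.1]
force: [-0.8, -0.3, 5.3]
tool_pos: [611.7, 7.3, 42.8]
force: [-6.5, 0.7, 17.4]
```

The force jumped to 17 N at the stop, with 5 mm of travel, so the key is fully down. Retreating, then checking.

```bash
python3 -m pendant '[{"tx":0,"ty":0,"tz":0.01,"turn":0,"grip":0},{"tx":-0.01,"ty":0.01,"tz":0.04,"turn":0,"grip":0},{"tx":-0.02,"ty":0.01,"tz":0.04,"turn":0,"grip":0},{"tx":-0.02,"ty":0.01,"tz":0.02,"turn":0,"grip":0},{"tx":0,"ty":0,"tz":0,"turn":0,"grip":0}]'
python3 -m pendant '[{"tx":0,"ty":0,"tz":0,"turn":0,"grip":0},{"tx":0,"ty":0,"tz":0,"turn":0,"grip":0}]' |grep force
python3 - <<'E'
from h import *
im,K,T=snap("wrist"); save(im,"w8.png")
for n in("disc","key_top","pot"):
    for d in place_of(n,"wrist")[:2]:
        p=w(T,d["at"]); print(n,round(d["score"],2),p.round(1),proj(K,T,p).round())
E
```

```text
time_s: 13.65
tool_pos: [561.6, 37.8, 152.2]
tool_rot: [-0.113, 0.111, -0.698, 0.698]
force: [0.1, -0.1, -0.0]
opening: -0.003
force: [0.2, -0.3, -0.1]
disc 0.91 [517.5  -4.2  24.8] [377. 166.]
disc 0.91 [366.3  70.1   6.7] [477. 268.]
key_top 0.98 [609.6   6.6  38.7] [275. 148.]
pot 0.75 [535.1 -92.1  29.3] [398.  58.]
```

View pics/w8.png

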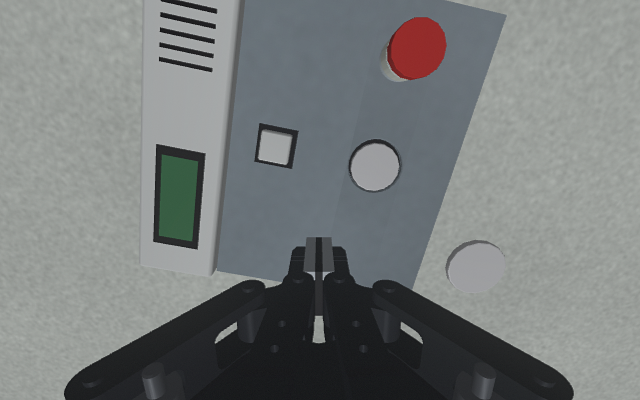

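The disc is seated at (375,166), the key is back up at (276,146), the pot stands where it was at (415,48), and the gripper is clear. Handing in.

```bash
python3 -c "
from rig import finish_job
print(finish_job())"
```

```text
the job is handed in; nothing more can be done
None
```

I pushed the smaller white disc (the one on the deck) about 87 mm with the partly open fingertips until it dropped into the recess. I then pressed the start key with shut fingers and backed off. The job is handed in at about 14 s on the robot's clock, and it reported no verdict.

- **Disc:** measured before the key press, it was about 1.2 mm off the recess centre, and its size against the rim fits lying flush. In the last picture it was still inside the rim all round.
- **Key:** it moved about 5 mm from first contact and stopped hard at 17 N, so I take it as fully down. The key's own position can't be read. Afterwards the network put its top at 38.7 mm against 40 mm released; at its accuracy of about 4 mm that doesn't prove the key is back up, but the picture shows nothing holding it down.
- **Surroundings:** the pot was found within about 4 mm of its first estimate, which is within the network's error. I didn't look at the rack, beaker and scanner again, but the arm stayed well clear of them. The wrist force read about zero at the end.
- **Refused call:** my first two move calls were refused because I had left fields out of the rows; nothing moved.

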